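Change over two label rolls that sit on the wrong dispensers

TASK

The two label rolls were loaded the wrong way round: swap them, so that the tall roll is on the dispenser with the high peel plate and the short roll is on the one with the low peel plate, using free bench space on the way. The hold-down caps have to come off first; in the end each roll lies flat on its platter over the spindle and has its own cap back on top, the large cap on the tall roll and the small cap on the short roll. Do not push the glue bottle, the date stamp or the stack of labels about.

Things in the scene. Friction and masses are not known exactly. Their poses are not given: they have to be found in the camera images.
- dispenser_tall: fixed grey label dispenser with a high steel peel plate (46 mm above its base). Origin on the bench under its 16 mm spindle (tip at z 74, top 8 mm tapered); x to the peel plate (x 108), z up. Base 12 mm thick: x -55..120, y -45..45 mm. Dark platter round the spindle: 80 mm wide, top at z 20; a roll rests on it. Guide rollers 18 mm wide, 67 mm high at (70,34), (88,-30); screw 22 mm high at (50,-34)
- dispenser_low: fixed grey label dispenser with a low steel peel plate (22 mm above its base). Origin on the bench under its 16 mm spindle (tip at z 74, top 8 mm tapered); x to the peel plate (x 108), z up. Base 12 mm thick: x -55..120, y -45..45 mm. Dark platter round the spindle: 80 mm wide, top at z 20; a roll rests on it. Guide rollers 18 mm wide, 43 mm high at (70,34), (88,-30); screw 22 mm high at (50,-34)
- roll_tall: the tall, larger cream paper label roll on a cardboard core: 66 mm diameter, 40 mm high, 26 mm bore (5 mm play round the spindle). Origin: centre of its underside; z up its axis. Starts on the spindle of the low-plate dispenser, its cap on top; grip it across the outside
- roll_short: the short, smaller cream paper label roll on a cardboard core: 52 mm diameter, 18 mm high, 26 mm bore (5 mm play round the spindle). Origin: centre of its underside; z up its axis. Starts on the spindle of the high-plate dispenser, its cap on top; grip it across the outside
- cap_large: the large hold-down cap, starts on the tall roll: grey flange 52 mm wide, 7 thick; sleeve 34 wide up to 43 mm; black round knob 34 wide up to 64 mm, lift it by that. Blind bore 26 wide, 40 deep from below goes over the spindle; it rests on the roll. Origin: centre of its underside; z up
- cap_small: the small hold-down cap, starts on the short roll: grey flange 40 mm wide, 7 thick; sleeve 34 wide up to 43 mm; black round knob 24 wide up to 64 mm, lift it by that. Blind bore 26 wide, 40 deep from below goes over the spindle; it rests on the roll. Origin: centre of its underside; z up
- glue_bottle: white glue bottle with a red nozzle, 47 mm in diameter, 130 mm high, standing between the dispensers at the back; origin at the centre of its underside; a bystander
- date_stamp: self-inking date stamp with a black handle, 33 x 46 x 87 mm high, standing on the bench at the right; origin at the centre of its underside; a bystander
- label_stack: flat banded stack of paper labels, 43 x 60 x 17 mm, lying near the robot, by the front right corner of the blue cabinet; origin at the centre of its underside; a bystander. Bare bench remains between the dispensers and in front of them; the fixed cabinet rises left of them at x > 0.42, y > 0 m: keep the hand's body clear of it
Things that resemble listed ones, but are neither listed nor needed, are in the scene too. Leave any blue look-alike of the cap_large alone.

How it is judged (in metres and radians):
At the end, for the whole second after the job is handed in: Tall roll flat on the platter of the high-plate dispenser, short roll on that of the low-plate one; large cap on the tall roll, small cap on the short roll. Each within 8 mm of the spindle axis, 4 mm of its resting height, 0.08 rad of upright; all at rest (horizontal distance between each of roll_tall, cap_large and dispenser_tall below 0.008 m and z of roll_tall in the frame of dispenser_tall between 0.016 and 0.024 m and angle between each of roll_tall, cap_large, roll_short, cap_small's own z axis and vertical below 0.08 rad and z of cap_large in the frame of dispenser_tall between 0.056 and 0.064 m and linear speed of each of roll_tall, cap_large, roll_short, cap_small below 0.02 m/s and horizontal distance between each of roll_short, cap_small and dispenser_low below 0.008 m and z of roll_short in the frame of dispenser_low between 0.016 and 0.024 m and z of cap_small in the frame of dispenser_low between 0.034 and 0.042 m); the robot touches nothing.
It fails at once if the glue bottle is moved more than 15 mm (distance of glue_bottle from where it was at the start of the episode above 0.015 m).
It fails at once if the date stamp is moved more than 15 mm (distance of date_stamp from where it was at the start of the episode above 0.015 m).
It fails at once if the stack of labels is moved more than 15 mm (distance of label_stack from where it was at the start of the episode above 0.015 m).
It also fails if it takes over 139 s, if anything falls off the work surface, if the arm or the gripper's body presses on something with over 40 N, if the wrist force passes 120 N, or if a joint passes its speed limit or range.

ROBOT

A 6-joint arm with a two-finger parallel gripper is mounted at the origin on the work surface; the furniture and walls round the work are solid. World frame = base frame: x ahead of the robot, y to its left, z up, the work surface at z = 0. Lengths are in mm, angles in rad, forces in N, time in s.
With the tool pointing down it reaches from about 350 to 850 mm from the base axis. Payload 8.1 kg.
Tool frame: the origin (TCP) lies midway between the tips of the shut fingers; the grasp point (between the pads) lies 19 mm behind it; z points along the fingers, y is the line along which they close (so a half turn about z gives the same grasp; the last joint's range is limited). The gripper opens to 85 mm and grips with 20 to 120 N. Pads are 22 mm wide; open, the fingers measure 114 mm over their backs; the gripper's body (76 mm by 85 mm) begins 54 mm behind the grasp point. The pads swing forward as they close: fully open they stand 13 mm farther back than shut.
Start: joints at [-1.286, 0.13, 1.488, -0, 1.523, -0.085], TCP at [216.877, -559.437, 199.392] pointing down, gripper open.
Joint ranges: [-2.96, 2.96], [-0.89, 2.26], [0.02, 2.5], [-1.34, 4.48], [0, 2.73], [-2.66, 2.66]. Speed limits (rad/s): [2.39, 2.39, 2.79, 3.14, 3.14, 3.14].

INTERFACE

Orientations are given as a unit quaternion [w, x, y, z].
In Python, from workcell import read_state, snapshot, camera_info, finish_job gives the robot as it stands.
- The arm moves only by the tool send_rows, never from a script. Its arguments are lists of equal length, an entry for each row: "angular": the turn, a rotation vector about the tool's x, y, z in degrees, a list of three; "linear": the shift along the tool's x, y, z in mm, a list of three; "claw": the finger opening in mm, from 0 to 85.4. A call has 1 to 12 rows; each row shifts and turns the commanded pose from where the row before left it, along the tool's axes as they then stand; what a row does not reach is not made up. A row lasts 1/8 s, in which the tool goes at most 62.5 mm and 10.7 degrees, less where a joint would pass 70% of its speed; a pose out of reach is approached as far as the arm can. A call is refused whole if a number of a shift passes 62.5 or a number of a turn 10.7, either way. A call with a gripper value outside its range is refused whole. The fingers move at their own pace and stop on an object; "squeeze" is the grip in N (left out, the last holds). Time passes only in rows, so rows that do not move let the fingers close. It gives the time, the measured TCP pose, the force, the opening and the grip force at its end, in the units of the state.
- read_state(): the state, without advancing time (a new reading comes with each control period).
- snapshot(name): name is "side" or "top"; returns the picture (480x640x3 uint8, blue, green, red); there is no depth.
- camera_info(name): a dict with "fx", "fy", "cx", "cy" (pixels), "R" (3x3) and "t" (3): a world point X has camera coordinates R X + t. Camera axes: x right, y down, z forward; pixel columns grow to the right and rows downward; lengths in mm; the calibration is good to about 2 mm. A picture is of the moment at which its call begins. camera_info takes no time and is no camera call.
- finish_job(): hands the job in; it is judged then, once.
The state is a dict: "t": time; "joint_pos": joint angles; "dq": joint speeds; "effort": joint torques, N m; "eef_pos": TCP position; "tool_rot": TCP orientation; "ft_force": force on the tool from outside, world axes, zero at the start; "torque": the same for the moment, N m; "grip_width": opening from 0.0 (shut) to 1.0 (fully open); "grip_force": force on a finger pad.
Only numpy, scipy, OpenCV 4.12 (cv2) and the standard library are available. Lean on these libraries where they do the work, as an engineer would, in place of code of your own. Each camera call takes 0.05 s, during which the arm holds its last target. There are 200 camera calls.

## Working session

There is one attempt and no reset: what is moved stays moved. The work goes in short steps, Python scripts to look and compute and a tool call to move; the robot and the scene stay as the last step left them, time stands still between calls to the robot, and variables do not carry over. Pictures are saved under pics/ and viewed, at most 17 in all, crops included, and the job is handed in when it is done.

Besides the shell and the picture viewer there is one more tool, called after "Request:" as name(argument=value, ...), one argument or row to a line, values as JSON. send_rows: Moves the arm, as the interface text tells. Its arguments: {"type":"object","properties":{"angular":{"type":"array"},"linear":{"type":"array"},"claw":{"type":"array"},"squeeze":{"type":"number"}},"required":["angular","linear","claw"]}

```bash
mkdir -p pics; python3 - <<'E'
from workcell import *
import cv2
for n in("top","side"):
    cv2.imwrite(f"pics/{n}0.png",snapshot(n)); c=camera_info(n); print(n,{k:(v if not hasattr(v,'tolist') else v.tolist()) for k,v in c.items()})
print(read_state())
E
```

```text
top {'fx': 456.24588732372473, 'fy': 456.24588732372473, 'cx': 320.6210519783124, 'cy': 237.1815136474042, 'R': [[0.000608020571610446, -0.9999136253959153, -0.013129053986545238], [-0.9863283635119647, 0.0015638910301034189, -0.16478444579709287], [0.16479074501559113, 0.013049750665935453, -0.9862422189121511]], 't': [-218.67628646953835, 490.4772440425219, 985.4315468556514]}
side {'fx': 449.9875477161071, 'fy': 449.9875477161071, 'cx': 314.3502795983491, 'cy': 237.31046611649165, 'R': [[-0.9586571410312382, -0.28449971063989643, -0.006033290613570649], [-0.16273558009697206, 0.5655040138848404, -0.8085309772981095], [0.2334386791436128, -0.7741221640839058, -0.5884226866409349]], 't': [422.36891317404604, 259.27560547882035, 607.0524620804882]}
{'t': 0.1, 'joint_pos': array([-1.28640287e+00,  1.31109403e-01,  1.48917226e+00,  2.14248069e-05,
        1.52297698e+00, -8.53763508e-02]), 'dq': array([-0.00224608, -0.0010611 , -0.00115314, -0.00109234, -0.00110835,
        0.00014977]), 'effort': array([ 9.38984449e-04, -5.70947993e+01, -5.01943767e+01, -2.10568442e-04,
        8.08046112e-03,  2.21807102e-05]), 'eef_pos': array([ 216.73036618, -558.90964512,  198.43413377]), 'tool_rot': array([-8.29939755e-04,  9.82957170e-01,  1.83832823e-01, -7.21068543e-05]), 'ft_force': array([ 0.12386055, -0.61485431,  0.0471961 ]), 'torque': array([-0.06183996,  0.01970518,  0.02730913]), 'grip_force': 0.0, 'grip_width': 1.0010438128877495}
```

View pics/top0.png

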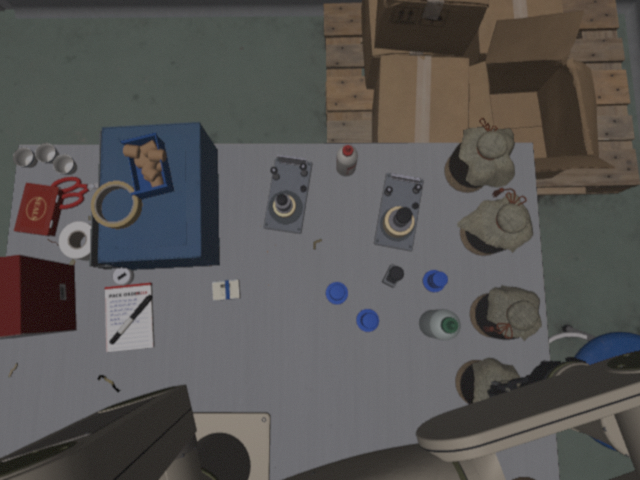

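View pics/side0.png

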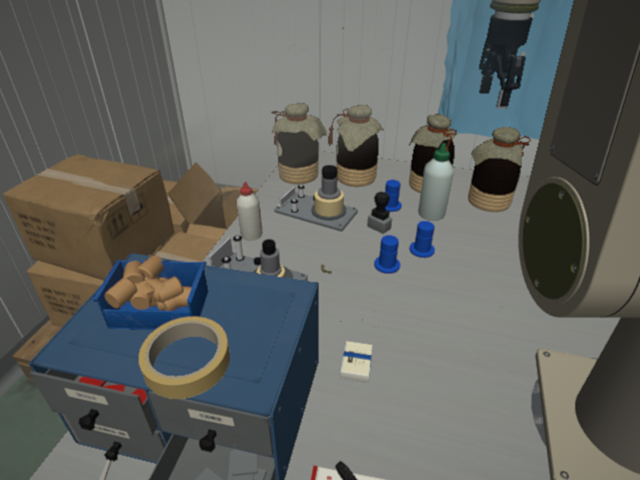

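Top view: left dispenser (288,195) with high rollers carries the short roll (small knob at 282,200); right dispenser (399,212) carries the tall roll (large knob at 404,216). Blue look-alikes at (336,292), (367,320) and (435,281) are to be left alone. The glue bottle is at (346,158), the stamp at (393,274), and the label stack at (226,290).

```bash
cat > h.py <<'E'
import numpy as np, cv2
from workcell import *
def ray(n,uv,z):
    c=camera_info(n);R=np.array(c["R"]);t=np.array(c["t"])
    d=R.T@np.array([(uv[0]-c["cx"])/c["fx"],(uv[1]-c["cy"])/c["fy"],1]);o=-R.T@t
    return (o+d*(z-o[2])/d[2]).round(1)
def proj(n,X):
    c=camera_info(n);p=np.array(c["R"])@np.array(X)+np.array(c["t"])
    return (round(c["fx"]*p[0]/p[2]+c["cx"],1),round(c["fy"]*p[1]/p[2]+c["cy"],1))
def crop(im,x0,y0,x1,y1,s): return cv2.resize(im[y0:y1,x0:x1],None,fx=s,fy=s,interpolation=cv2.INTER_CUBIC)
E
python3 - <<'E'
from h import *
t=cv2.imread("pics/top0.png");s=cv2.imread("pics/side0.png")
a=crop(t,255,145,435,255,4.4);cv2.imwrite("pics/c1.png",a)
b=crop(s,195,150,375,290,4.2);cv2.imwrite("pics/c2.png",b)
E
```

```text
(no output)
```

View pics/c1.png

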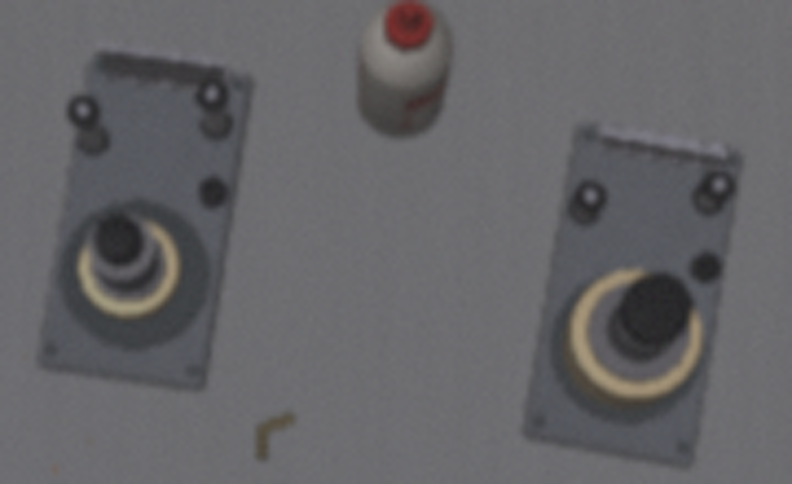

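View pics/c2.png

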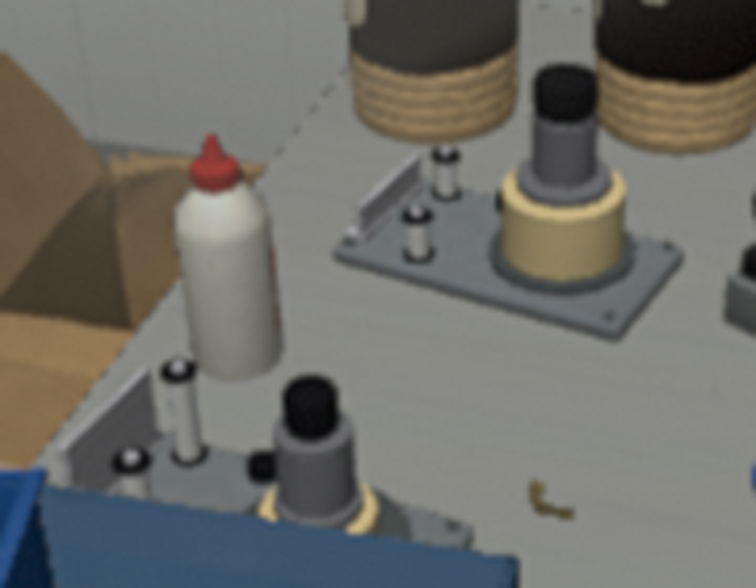

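Close crops confirm it: the left dispenser has a high plate and tall rollers, and carries the short roll with the thin knob (crop 118,240). The right dispenser has a low plate and carries the tall roll with the wide knob (crop 656,310). No grey look-alikes are nearby.

```bash
python3 - <<'E'
from h import *
T=lambda u,v:((u+.5)/4.4+255-.5,(v+.5)/4.4+145-.5)
c=camera_info("top");print("cam",-np.array(c["R"]).T@np.array(c["t"]))
def base(fl,fr,rr,name):  # at z12: front-left, front-right, rear-right
    P=[ray("top",T(*q),12)[:2] for q in(fl,fr,rr)]
    x=(P[2]-P[1]);y=(P[0]-P[1]);print(name,P,np.linalg.norm(x),np.linalg.norm(y))
    yaw=np.arctan2(x[1],x[0]);ex=np.array([np.cos(yaw),np.sin(yaw)]);ey=np.array([-ex[1],ex[0]])
    o=np.mean([P[0]+55*ex-45*ey,P[1]+55*ex+45*ey,P[2]-120*ex+45*ey],axis=0)
    print(name,"origin",o.round(1),"yaw",yaw, "rollers px at base etc")
    for X in((70,34,0),(88,-30,0),(50,-34,0)):print(X,o+X[0]*ex+X[1]*ey)
base((38,366),(204,388),(252,78),"tallD")
base((526,436),(692,466),(742,157),"lowD")
print("rolls", ray("top",T(129,268),38),ray("top",T(636,334),60))
print("platL",ray("top",T(134,275),20))
print("knobs", ray("top",T(118,240),98),ray("top",T(656,310),118))
for n,p,z in(("bottle",(346,152),110),("stamp",(396,272),87),("stack",(226,290),17)):print(n,ray("top",p,z))
for i,p in enumerate([(336,292),(367,320),(435,281)]):print("blue",ray("top",p,20))
s=cv2.imread("pics/top0.png")
g=cv2.cvtColor(s,cv2.COLOR_BGR2GRAY)
for x0,y0,x1,y1 in((270,188,295,206),(390,200,418,226)):
    m=(g[y0:y1,x0:x1]<48).astype(np.uint8);n,l,st,ce=cv2.connectedComponentsWithStats(m)
    k=1+np.argmax(st[1:,4]);print(st[k],ce[k]+[x0,y0])
# yellow ring
h=cv2.cvtColor(s,cv2.COLOR_BGR2HSV)
m=cv2.inRange(h,(10,50,110),(35,255,255))
for x0,y0,x1,y1 in((265,185,305,225),(375,195,425,250)):
    print(cv2.boundingRect(m[y0:y1,x0:x1]),x0,y0)
E
```

```text
cam [ 321.51457837 -232.28408734 1049.82620342]
tallD [array([517.2, -85.5]), array([ 505.3, -173.1]), array([ 674.9, -197.7])] 171.3747939459009 88.40458132925012
tallD origin [ 564.7 -136.8] yaw -0.14404261988749598 rollers px at base etc
(70, 34, 0) [ 638.80995892 -113.17712315]
(88, -30, 0) [ 647.43666514 -179.09813604]
(50, -34, 0) [ 609.25602113 -177.60200003]
lowD [array([ 479.5, -341.6]), array([ 463.6, -427.5]), array([ 630. , -459.5])] 169.44898937438367 87.3591437686977
lowD origin [ 523.9 -394.2] yaw -0.18998828791871575 rollers px at base etc
(70, 34, 0) [ 599.08728542 -374.00484367]
(88, -30, 0) [ 604.67716827 -440.25250937]
(50, -34, 0) [ 566.60553371 -437.0043342 ]
rolls [ 563.8 -135.3   38. ] [ 523.9 -392.6   60. ]
platL [ 564.3 -136.2   20. ]
knobs [ 563.5 -135.5   98. ] [ 523.6 -393.   118. ]
bottle [ 664.5 -274.4  110. ]
stamp [ 407.7 -378.5   87. ]
stack [373.5  -5.   17. ]
blue [ 368.9 -253.2   20. ]
blue [ 307.2 -321.7   20. ]
blue [ 393.4 -475.5   20. ]
[ 8  6  9 11 70] [282.05714286 198.85714286]
[  6   8  16  16 186] [403.34946237 215.19892473]
(8, 12, 23, 20) 265 185
(10, 12, 29, 28) 375 195
```

Request:
send_rows(
  angular=[
    [0,0,7],
    [0,0,7],
    [0,0,7],
    [0,0,0],
  ],
  linear=[
    [0,0,-35],
    [0,0,-35],
    [0,0,-35],
    [0,0,0],
  ],
  claw=[85,75,65,60],
  squeeze=50,
)

```text
t: 0.6
eef_pos: [217.3, -560.8, 308.1]
tool_rot: [0.003, 1.0, 0.001, 0.001]
ft_force: [0.8, 0.1, -0.8]
grip_width: 0.703
grip_force: 0.0
```

Request:
send_rows(
  angular=[
    [0,0,0],
    [0,0,0],
    [0,0,0],
    [0,0,0],
    [0,0,0],
    [0,0,0],
    [0,0,0],
    [0,0,0],
    [0,0,0],
    [0,0,0],
    [0,0,0],
  ],
  linear=[
    [44,-24,0],
    [44,-24,0],
    [44,-24,0],
    [44,-24,0],
    [44,-24,0],
    [44,-24,0],
    [43,-24,0],
    [0,0,50],
    [0,0,50],
    [0,0,50],
    [0,0,0],
  ],
  claw=[60,60,60,60,60,60,60,60,60,60,60],
)

```text
t: 1.98
eef_pos: [519.8, -387.2, 147.2]
tool_rot: [-0.004, 1.0, 0.002, -0.005]
ft_force: [-0.7, 0.7, -0.8]
grip_width: 0.699
grip_force: 0.0
```

Request:
send_rows(
  angular=[
    [0,0,0],
    [0,0,0],
  ],
  linear=[
    [3,4,0],
    [0,0,0],
  ],
  claw=[60,60],
)

```text
t: 2.22
eef_pos: [528.0, -396.1, 158.0]
tool_rot: [0.002, 1.0, 0.002, 0.002]
ft_force: [0.1, 0.1, 1.2]
grip_width: 0.702
grip_force: 0.0
```

```bash
python3 - <<'E'
from h import *
s=read_state();print(s["eef_pos"],s["tool_rot"])
a=snapshot("top");b=snapshot("side")
cv2.imwrite("pics/c3.png",np.hstack([crop(a,355,165,455,255,4),crop(b,270,120,370,210,4)]))
print(proj("top",s["eef_pos"]),proj("side",s["eef_pos"]))
E
```

```text
[ 527.95453879 -396.11981607  157.95845927] [0.00176643 0.99999515 0.00163252 0.00197932]
(np.float64(408.5), np.float64(208.7)) (np.float64(327.7), np.float64(152.3))
```

View pics/c3.png

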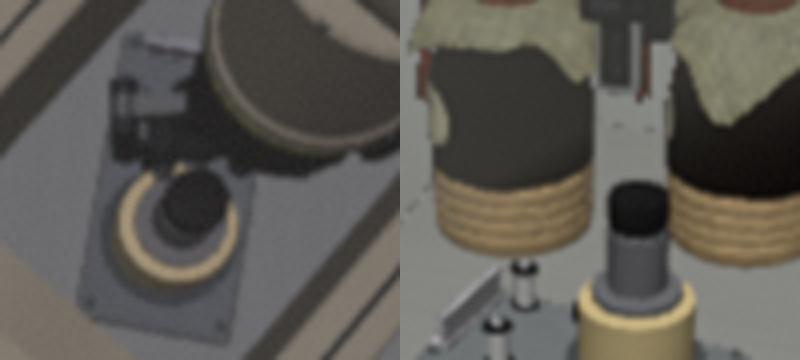

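The view shows the hand above the cap, with the fingers at about (325,140) in the side view, knob at (329,172).

Request:
send_rows(
  angular=[
    [0,0,0],
    [0,0,0],
    [0,0,0],
    [0,0,0],
    [0,0,0],
    [0,0,0],
    [0,0,0],
    [0,0,0],
    [0,0,0],
  ],
  linear=[
    [-4,-3,20],
    [0,0,20],
    [0,0,18],
    [0,0,0],
    [0,0,0],
    [0,0,0],
    [0,0,0],
    [0,0,0],
    [0,0,0],
  ],
  claw=[60,60,60,60,60,30,20,20,20],
)

```text
t: 3.45
eef_pos: [522.4, -391.5, 96.5]
tool_rot: [0.0, 1.0, 0.002, 0.0]
ft_force: [0.4, 0.6, -0.2]
grip_width: 0.234
grip_force: 0.0
```

```bash
python3 - <<'E'
from h import *
s=read_state();print(s["eef_pos"],s["grip_width"],s["grip_force"])
a=snapshot("top");b=snapshot("side")
cv2.imwrite("pics/c4.png",np.hstack([crop(a,355,165,455,255,4),crop(b,270,120,370,210,4)]))
print(proj("side",s["eef_pos"]))
E
```

```text
[ 522.37983272 -391.49911365   96.54573118] 0.2338893174868787 0.0
(np.float64(329.3), np.float64(179.5))
```

View pics/c4.png

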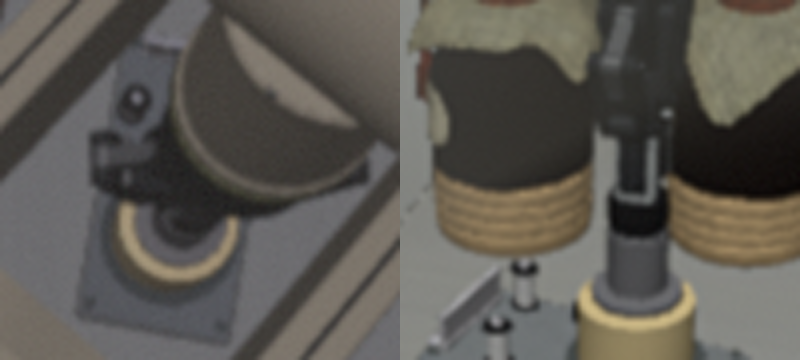

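```bash
python3 - <<'E'
from h import *
for X in((524,-393,124),(524,-393,103),(522,-391,96),(522,-381,96),(522,-381,110),(522,-381,120),(522,-391,124)):print(X,proj("side",X),proj("top",X))
print(read_state()["joint_pos"])
E
```

```text
(524, -393, 124) (np.float64(328.9), np.float64(167.7)) (np.float64(404.2), np.float64(214.3))
(524, -393, 103) (np.float64(328.8), np.float64(176.5)) (np.float64(402.5), np.float64(216.4))
(522, -391, 96) (np.float64(329.4), np.float64(179.9)) (np.float64(401.1), np.float64(218.0))
(522, -381, 96) (np.float64(328.2), np.float64(182.1)) (np.float64(396.4), np.float64(218.0))
(522, -381, 110) (np.float64(328.3), np.float64(176.3)) (np.float64(397.4), np.float64(216.7))
(522, -381, 120) (np.float64(328.3), np.float64(172.1)) (np.float64(398.1), np.float64(215.6))
(522, -391, 124) (np.float64(329.6), np.float64(168.3)) (np.float64(403.3), np.float64(215.2))
[-7.21675331e-01  3.35695277e-01  1.44103068e+00  8.78392481e-06
  1.36481862e+00  8.45891571e-01]
```

```bash
python3 - <<'E'
from h import *
X0=np.array([216.7,-558.9,198.4]);y=np.array([.361,-.932,0])
for dz in(0,13,40):
  for s in(-42,42):
    X=X0+s*y+[0,0,dz];print(dz,s,proj("side",X),proj("top",X))
s=cv2.imread("pics/side0.png");t=snapshot("side")
cv2.imwrite("pics/c5.png",np.hstack([crop(s,460,0,560,120,4),crop(t,280,90,380,210,4)]))
E
```

```text
0 -42 (np.float64(494.3), np.float64(128.2)) (np.float64(487.5), np.float64(381.5))
0 42 (np.float64(479.2), np.float64(113.5)) (np.float64(530.3), np.float64(364.1))
13 -42 (np.float64(495.8), np.float64(122.2)) (np.float64(490.1), np.float64(382.6))
13 42 (np.float64(480.4), np.float64(107.9)) (np.float64(533.5), np.float64(364.9))
40 -42 (np.float64(498.8), np.float64(109.5)) (np.float64(495.7), np.float64(385.0))
40 42 (np.float64(483.0), np.float64(95.8)) (np.float64(540.5), np.float64(366.7))
```

View pics/c5.png

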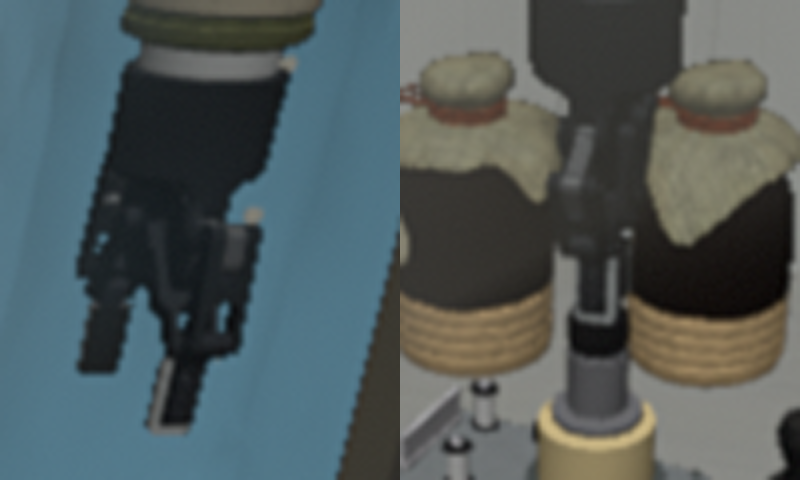

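The tips in the view (330,169) lie about 30 mm above the reported TCP. The start picture shows the same. Treat tip z as reported z + 30 and try the grip lower, which is safe since the sleeve is as wide as the knob.

Request:
send_rows(
  angular=[
    [0,0,0],
    [0,0,0],
    [0,0,0],
    [0,0,0],
    [0,0,0],
    [0,0,0],
    [0,0,0],
    [0,0,0],
    [0,0,0],
    [0,0,0],
  ],
  linear=[
    [1,1,0],
    [0,0,0],
    [0,0,8],
    [0,0,8],
    [0,0,8],
    [0,0,0],
    [0,0,0],
    [0,0,0],
    [0,0,0],
    [0,0,0],
  ],
  claw=[60,60,60,60,60,60,40,20,20,20],
)

```text
t: 4.85
eef_pos: [523.7, -392.8, 73.0]
tool_rot: [0.0, 1.0, 0.002, 0.0]
ft_force: [-0.6, -0.5, 2.0]
grip_width: 0.38
grip_force: 49.7
```

Request:
send_rows(
  angular=[
    [0,0,0],
    [0,0,0],
    [0,0,0],
    [0,0,0],
    [0,0,0],
    [0,0,0],
    [0,0,0],
    [0,0,0],
    [0,0,0],
    [0,0,0],
    [0,0,0],
    [0,0,0],
  ],
  linear=[
    [0,0,-10],
    [0,0,-20],
    [0,0,-30],
    [0,0,0],
    [-14,-38,0],
    [-14,-38,0],
    [-14,-38,0],
    [-14,-38,0],
    [-14,-38,0],
    [-14,-38,0],
    [0,0,0],
    [0,0,0],
  ],
  claw=[20,20,20,20,20,20,20,20,20,20,20,20],
)

```text
t: 6.35
eef_pos: [438.8, -165.0, 132.6]
tool_rot: [0.0, 1.0, 0.002, 0.0]
ft_force: [0.6, 0.1, -0.6]
grip_width: 0.377
grip_force: 49.9
```

Request:
send_rows(
  angular=[
    [0,0,0],
    [0,0,0],
    [0,0,0],
    [0,0,0],
    [0,0,0],
    [0,0,0],
    [0,0,0],
    [0,0,0],
  ],
  linear=[
    [0,0,30],
    [0,0,30],
    [0,0,30],
    [0,0,15],
    [0,0,8],
    [0,0,4],
    [0,0,0],
    [0,0,0],
  ],
  claw=[20,20,20,20,20,20,20,20],
)

```text
t: 7.35
eef_pos: [439.3, -165.0, 16.3]
tool_rot: [0.0, 1.0, 0.002, 0.001]
ft_force: [-0.3, 0.4, -0.9]
grip_width: 0.377
grip_force: 49.9
```

Request:
send_rows(
  angular=[
    [0,0,0],
    [0,0,0],
    [0,0,0],
    [0,0,0],
  ],
  linear=[
    [0,0,2],
    [0,0,1],
    [0,0,0],
    [0,0,0],
  ],
  claw=[20,20,20,20],
)

```text
t: 7.85
eef_pos: [439.2, -165.0, 13.1]
tool_rot: [0.0, 1.0, 0.002, 0.001]
ft_force: [-1.2, 0.0, 5.6]
grip_width: 0.377
grip_force: 50.4
```

```bash
python3 - <<'E'
from h import *
a=snapshot("top");b=snapshot("side")
cv2.imwrite("pics/c6.png",np.hstack([crop(a,220,140,430,310,1.9),crop(b,220,130,420,290,2)[:320,:]]) if 0 else np.hstack([cv2.resize(a[140:310,220:430],(400,324)),cv2.resize(b[130:290,220:420],(400,324))]))
print(proj("side",(440,-165,0)),proj("side",(440,-165,64)))
E
```

```text
(np.float64(339.9), np.float64(288.0)) (np.float64(340.9), np.float64(261.3))
```

View pics/c6.png

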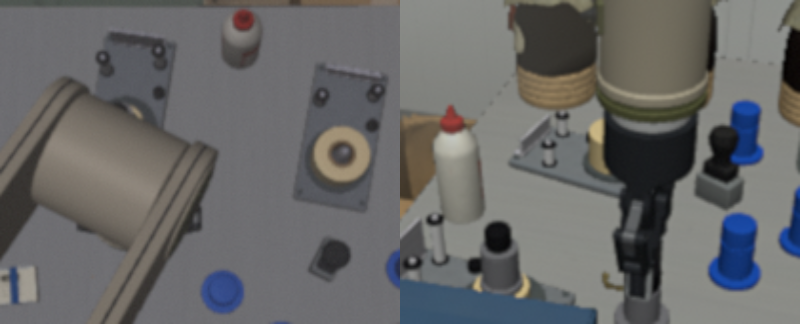

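The top view shows the tall roll bared at crop (342,153). The side view shows the large cap upright on the bench under the hand at crop (640,300).

Request:
send_rows(
  angular=[
    [0,0,0],
    [0,0,0],
    [0,0,0],
    [0,0,0],
    [0,0,0],
    [0,0,0],
    [0,0,0],
    [0,0,0],
    [0,0,0],
    [0,0,0],
    [0,0,0],
    [0,0,0],
  ],
  linear=[
    [0,0,0],
    [0,0,0],
    [0,0,0],
    [0,0,-20],
    [0,0,-40],
    [0,0,-40],
    [25,-6,0],
    [34,-8,0],
    [34,-8,0],
    [32,-7.5,0],
    [0,0,0],
    [0,0,0],
  ],
  claw=[55,55,55,55,55,55,55,55,55,55,55,55],
)

```text
t: 9.45
eef_pos: [562.8, -134.8, 111.9]
tool_rot: [-0.0, 1.0, 0.002, -0.001]
ft_force: [-0.5, 0.3, -0.4]
grip_width: 0.648
grip_force: 0.0
```

Down to 57 and grip the small knob, then lift a little.

Request:
send_rows(
  angular=[
    [0,0,0],
    [0,0,0],
    [0,0,0],
    [0,0,0],
    [0,0,0],
    [0,0,0],
    [0,0,0],
    [0,0,0],
    [0,0,0],
    [0,0,0],
  ],
  linear=[
    [1,0.5,20],
    [0,0,20],
    [0,0,10],
    [0,0,4],
    [0,0,0],
    [0,0,0],
    [0,0,0],
    [0,0,0],
    [0,0,0],
    [0,0,0],
  ],
  claw=[55,55,55,55,55,55,30,12,12,12],
)

```text
t: 10.7
eef_pos: [565.0, -135.5, 59.1]
tool_rot: [0.0, 1.0, 0.002, 0.001]
ft_force: [-0.7, -0.4, 4.9]
grip_width: 0.254
grip_force: 48.9
```

Request:
send_rows(
  angular=[
    [0,0,0],
    [0,0,0],
    [0,0,0],
    [0,0,0],
    [0,0,0],
    [0,0,0],
    [0,0,0],
    [0,0,0],
    [0,0,0],
    [0,0,0],
    [0,0,0],
    [0,0,0],
  ],
  linear=[
    [0,0,-10],
    [0,0,-20],
    [0,0,-30],
    [0,0,-15],
    [0,0,0],
    [-33,-7,0],
    [-33,-7,0],
    [-33,-7,0],
    [-33,-7,0],
    [-33,-7,0],
    [0,0,0],
    [0,0,0],
  ],
  claw=[12,12,12,12,12,12,12,12,12,12,12,12],
)

```text
t: 12.2
eef_pos: [399.5, -100.9, 133.0]
tool_rot: [-0.0, 1.0, 0.002, 0.0]
ft_force: [-0.6, -0.7, -0.8]
grip_width: 0.255
grip_force: 49.1
```

Request:
send_rows(
  angular=[
    [0,0,0],
    [0,0,0],
    [0,0,0],
    [0,0,0],
    [0,0,0],
    [0,0,0],
    [0,0,0],
    [0,0,0],
  ],
  linear=[
    [0,0,35],
    [0,0,35],
    [0,0,25],
    [0,0,10],
    [0,0,4],
    [0,0,2],
    [0,0,0],
    [0,0,0],
  ],
  claw=[12,12,12,12,12,12,12,12],
)

```text
t: 13.2
eef_pos: [399.9, -101.1, 23.1]
tool_rot: [0.0, 1.0, 0.002, 0.001]
ft_force: [-0.2, -0.1, -1.1]
grip_width: 0.247
grip_force: 49.1
```

Request:
send_rows(
  angular=[
    [0,0,0],
    [0,0,0],
    [0,0,0],
    [0,0,0],
  ],
  linear=[
    [0,0,1.5],
    [0,0,1],
    [0,0,0],
    [0,0,0],
  ],
  claw=[12,12,12,12],
)

```text
t: 13.7
eef_pos: [400.3, -101.2, 21.1]
tool_rot: [0.0, 1.0, 0.002, 0.001]
ft_force: [-2.4, -0.7, 8.3]
grip_width: 0.252
grip_force: 50.1
```

Request:
send_rows(
  angular=[
    [0,0,0],
    [0,0,0],
    [0,0,0],
    [0,0,0],
    [0,0,0],
    [0,0,0],
    [0,0,0],
    [0,0,0],
    [0,0,0],
    [0,0,0],
    [0,0,0],
    [0,0,0],
  ],
  linear=[
    [0,0,0],
    [0,0,0],
    [0,0,0],
    [0,0,-20],
    [0,0,-40],
    [0,0,-40],
    [20,48,0],
    [21,49,0],
    [21,49,0],
    [21,49,0],
    [21,49,0],
    [20,48,0],
  ],
  claw=[45,45,45,45,45,45,70,84,84,84,84,84],
)

```text
t: 15.2
eef_pos: [524.8, -394.1, 119.4]
tool_rot: [-0.0, 1.0, 0.002, -0.0]
ft_force: [1.3, -0.2, 0.7]
grip_width: 0.984
grip_force: 0.0
```

Request:
send_rows(
  angular=[
    [0,0,0],
    [0,0,0],
  ],
  linear=[
    [0,0,0],
    [0,0,0],
  ],
  claw=[84,84],
)

```text
t: 15.45
eef_pos: [523.9, -392.0, 119.0]
tool_rot: [-0.001, 1.0, 0.001, -0.001]
ft_force: [0.5, -0.0, 0.9]
grip_width: 0.983
grip_force: 0.0
```

```bash
python3 - <<'E'
from h import *
a=snapshot("top");b=snapshot("side");s=read_state()
cv2.imwrite("pics/c7.png",np.hstack([cv2.resize(a[140:310,200:440],(400,284)),cv2.resize(b[130:330,200:440],(400,333))[:284]]))
cv2.imwrite("pics/t7.png",a);cv2.imwrite("pics/s7.png",b);print(s["eef_pos"])
E
```

```text
[ 524.20671145 -391.39642251  120.06512374]
```

View pics/c7.png

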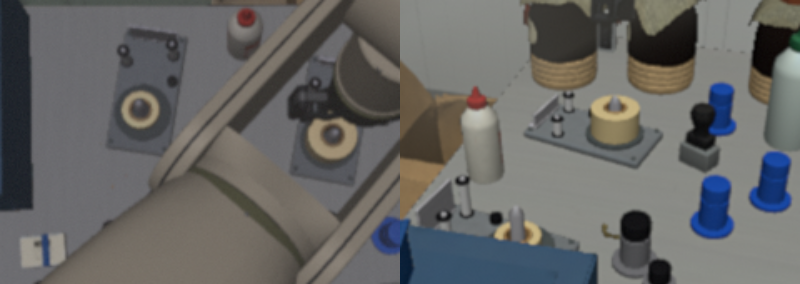

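Both dispensers now show bare spindles and rolls. The caps stand at side crop (635,240) and (660,275). Next is the tall roll.

Request:
send_rows(
  angular=[
    [0,0,0],
    [0,0,0],
    [0,0,0],
    [0,0,0],
    [0,0,0],
    [0,0,0],
    [0,0,0],
    [0,0,0],
    [0,0,0],
    [0,0,0],
    [0,0,0],
    [0,0,0],
  ],
  linear=[
    [0,1,30],
    [0,0,30],
    [0,0,30],
    [0,0,20],
    [0,0,10],
    [0,0,0],
    [0,0,0],
    [0,0,0],
    [0,0,0],
    [0,0,0],
    [0,0,0],
    [0,0,0],
  ],
  claw=[84,84,84,84,84,84,84,60,50,50,50,50],
)

```text
t: 17.05
eef_pos: [525.3, -394.2, 1.9]
tool_rot: [0.001, 1.0, 0.002, 0.001]
ft_force: [-1.2, 1.1, 6.1]
grip_width: 0.764
grip_force: 55.4
```

Request:
send_rows(
  angular=[
    [0,0,0],
    [0,0,0],
    [0,0,0],
    [0,0,0],
    [0,0,0],
    [0,0,0],
    [0,0,0],
    [0,0,0],
    [0,0,0],
    [0,0,0],
  ],
  linear=[
    [0,0,-10],
    [0,0,-20],
    [0,0,-30],
    [0,0,-18],
    [0,0,0],
    [1,-32,0],
    [1,-34,0],
    [1,-34,0],
    [1,-31,0],
    [0,0,0],
  ],
  claw=[50,50,50,50,50,50,50,50,50,50],
)

```text
t: 18.3
eef_pos: [527.2, -259.8, 76.4]
tool_rot: [-0.001, 1.0, 0.003, -0.001]
ft_force: [0.2, 0.5, -1.0]
grip_width: 0.765
grip_force: 55.8
```

Request:
send_rows(
  angular=[
    [0,0,0],
    [0,0,0],
    [0,0,0],
    [0,0,0],
    [0,0,0],
    [0,0,0],
    [0,0,0],
    [0,0,0],
  ],
  linear=[
    [0,0,0],
    [0,0,30],
    [0,0,30],
    [0,0,24],
    [0,0,8],
    [0,0,4],
    [0,0,0],
    [0,0,0],
  ],
  claw=[50,50,50,50,50,50,50,50],
)

```text
t: 19.3
eef_pos: [528.8, -263.0, -17.0]
tool_rot: [0.001, 1.0, 0.002, 0.001]
ft_force: [-0.4, 0.4, -1.1]
grip_width: 0.764
grip_force: 55.8
```

Request:
send_rows(
  angular=[
    [0,0,0],
    [0,0,0],
    [0,0,0],
    [0,0,0],
  ],
  linear=[
    [0,0,1],
    [0,0,1],
    [0,0,0],
    [0,0,0],
  ],
  claw=[50,50,50,50],
)

```text
t: 19.8
eef_pos: [528.7, -262.9, -18.1]
tool_rot: [0.0, 1.0, 0.002, 0.001]
ft_force: [-6.0, 2.7, 11.7]
grip_width: 0.766
grip_force: 57.0
```

Request:
send_rows(
  angular=[
    [0,0,0],
    [0,0,0],
    [0,0,0],
    [0,0,0],
    [0,0,0],
    [0,0,0],
    [0,0,0],
    [0,0,0],
    [0,0,0],
    [0,0,0],
    [0,0,0],
  ],
  linear=[
    [0,0,0],
    [0,0,0],
    [0,0,0],
    [0,0,-20],
    [0,0,-40],
    [0,0,-40],
    [7,-28,0],
    [9,-33,0],
    [9,-33,0],
    [9,-33,0],
    [0,0,0],
  ],
  claw=[80,84,84,84,84,84,80,75,75,75,75],
)

```text
t: 21.18
eef_pos: [562.4, -133.3, 81.5]
tool_rot: [-0.0, 1.0, 0.003, 0.001]
ft_force: [-0.6, -0.8, -0.3]
grip_width: 0.877
grip_force: 0.0
```

```bash
python3 - <<'E'
from h import *
a=cv2.imread("pics/t7.png");h=cv2.cvtColor(a,cv2.COLOR_BGR2HSV)
m=cv2.inRange(h,(10,50,95),(35,255,255));x,y,w,hh=cv2.boundingRect(m[185:225,265:305]);print(x,y,w,hh)
print(ray("top",(265+x+w/2-.5,185+y+hh/2-.5),34))
print(read_state()["eef_pos"])
b=snapshot("top");m=cv2.inRange(cv2.cvtColor(b,cv2.COLOR_BGR2HSV),(10,50,95),(35,255,255))
cs=cv2.findContours(m,cv2.RETR_EXTERNAL,cv2.CHAIN_APPROX_NONE)[0]
for c in cs:
  r=cv2.boundingRect(c)
  if r[2]>12 and 230<r[0]<430 and 140<r[1]<300:print(r,ray("top",(r[0]+r[2]/2-.5,r[1]+r[3]/2-.5),36))
E
```

```text
8 9 23 23
[ 566. -135.   34.]
[ 562.43259859 -133.33862952   81.45771165]
(326, 207, 28, 29) [ 528.  -261.6   36. ]
(276, 196, 20, 21) [ 563.2 -138.7   36. ]
```

Request:
send_rows(
  angular=[
    [0,0,0],
    [0,0,0],
    [0,0,0],
    [0,0,0],
    [0,0,0],
    [0,0,0],
    [0,0,0],
    [0,0,0],
    [0,0,0],
    [0,0,0],
    [0,0,0],
    [0,0,0],
  ],
  linear=[
    [2,0,30],
    [0,0,30],
    [0,0,20],
    [0,0,6],
    [0,0,4],
    [0,0,0],
    [0,0,0],
    [0,0,0],
    [0,0,0],
    [0,0,0],
    [0,0,0],
    [0,0,0],
  ],
  claw=[75,75,75,75,75,75,75,55,40,40,40,40],
)

```text
t: 22.72
eef_pos: [564.2, -135.5, -8.9]
tool_rot: [0.0, 1.0, 0.002, 0.001]
ft_force: [-1.5, 0.4, 4.8]
grip_width: 0.585
grip_force: 51.5
```

Request:
send_rows(
  angular=[
    [0,0,0],
    [0,0,0],
    [0,0,0],
    [0,0,0],
    [0,0,0],
    [0,0,0],
  ],
  linear=[
    [0,0,-10],
    [0,0,-20],
    [0,0,-30],
    [0,0,-20],
    [0,0,0],
    [0,0,0],
  ],
  claw=[40,40,40,40,40,40],
)

```text
t: 23.48
eef_pos: [563.0, -135.1, 69.2]
tool_rot: [-0.0, 1.0, 0.002, -0.0]
ft_force: [0.5, 0.4, -0.7]
grip_width: 0.584
grip_force: 51.9
```

```bash
python3 - <<'E'
from h import *
a=snapshot("top");b=snapshot("side");s=read_state();print(s["eef_pos"],s["grip_width"])
cv2.imwrite("pics/t8.png",a)
cv2.imwrite("pics/c8.png",np.hstack([crop(a,360,165,440,255,5),crop(b,190,180,290,292,4)[:450]]) if 0 else np.hstack([crop(a,360,165,440,255,5),crop(a,255,145,335,235,5)]))
E
```

```text
[ 562.38580726 -134.95597971   68.35795981] 0.5831996901945867
```

View pics/c8.png

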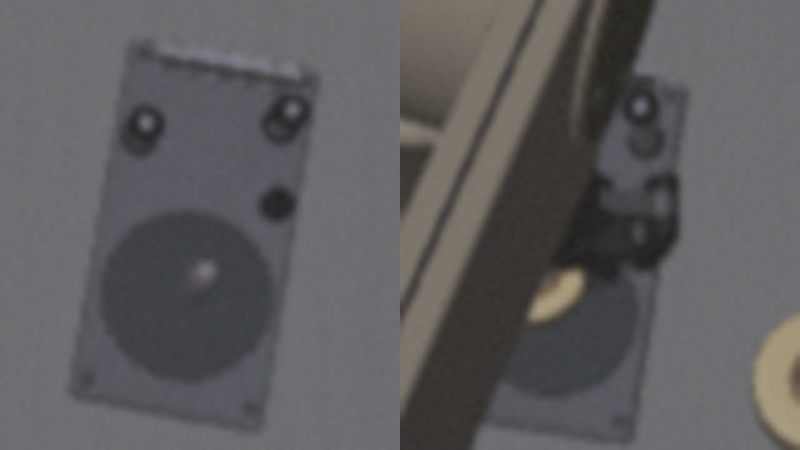

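Low dispenser platter centre is at crop (187,296), spindle tip at (206,270). The short roll hangs in the gripper at crop (555,295).

```bash
python3 - <<'E'
from h import *
T=lambda u,v:((u+.5)/5+360-.5,(v+.5)/5+165-.5)
print(ray("top",T(187,296),20),ray("top",T(205,271),73))
# roll in hand, left piece: lower right rim of roll top; bottom z~95..113
U=lambda u,v:((u-400+.5)/5+255-.5,(v+.5)/5+145-.5)
print(ray("top",U(540,323),113), ray("top",U(587,275),113))
E
```

```text
[ 524.4 -393.9   20. ] [ 525.1 -393.7   73. ]
[ 537.9 -139.8  113. ] [ 558.6 -159.4  113. ]
```

Request:
send_rows(
  angular=[
    [0,0,0],
    [0,0,0],
    [0,0,0],
    [0,0,0],
    [0,0,0],
    [0,0,0],
    [0,0,0],
    [0,0,0],
    [0,0,0],
    [0,0,0],
    [0,0,0],
    [0,0,0],
  ],
  linear=[
    [0,0,-5],
    [-4,26,0],
    [-5,32,0],
    [-5,32,0],
    [-5,32,0],
    [-5,32,0],
    [-5,32,0],
    [-5,32,0],
    [-5.5,40,0],
    [0,0,0],
    [0,0,0],
    [0,0,0],
  ],
  claw=[40,40,40,40,40,40,40,40,40,40,40,40],
)

```text
t: 25.08
eef_pos: [525.0, -392.3, 74.6]
tool_rot: [-0.0, 1.0, 0.002, -0.0]
ft_force: [-0.1, 0.7, -0.9]
grip_width: 0.581
grip_force: 52.0
```

```bash
python3 - <<'E'
from h import *
a=snapshot("top");b=snapshot("side");s=read_state();print(s["eef_pos"],s["grip_width"])
cv2.imwrite("pics/c9.png",np.hstack([crop(a,360,165,440,245,5),crop(b,280,140,380,220,4)[:400]]) if 0 else np.hstack([crop(a,360,165,440,245,5),crop(b,290,140,370,220,5)]))
E
```

```text
[ 525.12934536 -392.44331996   74.88155763] 0.5780036581085415
```

View pics/c9.png

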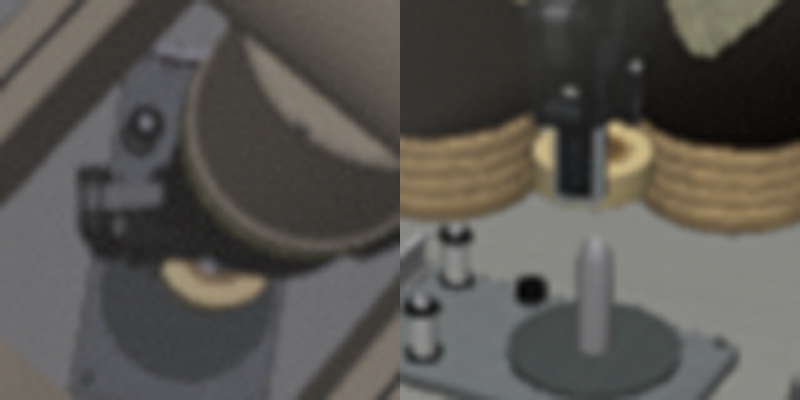

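The roll hangs over the spindle: in the side crop the roll centre is about (593,165) and the spindle (595,290). In the top crop the roll's lower rim is at (213,308).

```bash
python3 - <<'E'
from h import *
T=lambda u,v:((u+.5)/5+360-.5,(v+.5)/5+165-.5)
S=lambda u,v:((u-400+.5)/5+290-.5,(v+.5)/5+140-.5)
for z in(105,118,124):print(z,ray("top",T(214,302),z))
for X in((524.5,-393.8,74),(524.5,-393.8,118),(524.5,-393.8,100)):
  p=proj("side",X);print(X,((p[0]+.5-290)*5+400,(p[1]+.5-140)*5))
E
```

```text
105 [ 505.1 -391.9  105. ]
118 [ 502.6 -389.7  118. ]
124 [ 501.4 -388.6  124. ]
(524.5, -393.8, 74) (np.float64(595.0), np.float64(242.5))
(524.5, -393.8, 118) (np.float64(596.5), np.float64(152.99999999999997))
(524.5, -393.8, 100) (np.float64(595.5000000000001), np.float64(190.0))
```

Request:
send_rows(
  angular=[
    [0,0,0],
    [0,0,0],
    [0,0,0],
    [0,0,0],
    [0,0,0],
  ],
  linear=[
    [0,0,20],
    [0,0,15],
    [0,0,10],
    [0,0,0],
    [0,0,0],
  ],
  claw=[40,40,40,40,40],
)

```text
t: 25.8
eef_pos: [525.1, -393.6, 30.2]
tool_rot: [0.0, 1.0, 0.002, 0.0]
ft_force: [0.4, 0.1, -0.3]
grip_width: 0.58
grip_force: 52.0
```

Request:
send_rows(
  angular=[
    [0,0,0],
    [0,0,0],
    [0,0,0],
    [0,0,0],
    [0,0,0],
    [0,0,0],
    [0,0,0],
  ],
  linear=[
    [0,0,15],
    [0,0,14],
    [0,0,5],
    [0,0,3],
    [0,0,2],
    [0,0,0],
    [0,0,0],
  ],
  claw=[40,40,40,40,40,40,40],
)

```text
t: 26.68
eef_pos: [525.1, -393.6, -8.8]
tool_rot: [0.0, 1.0, 0.002, 0.0]
ft_force: [0.6, 0.0, -0.2]
grip_width: 0.584
grip_force: 52.0
```

Request:
send_rows(
  angular=[
    [0,0,0],
    [0,0,0],
    [0,0,0],
  ],
  linear=[
    [0,0,1],
    [0,0,0],
    [0,0,0],
  ],
  claw=[40,40,40],
)

```text
t: 27.05
eef_pos: [525.1, -393.7, -8.9]
tool_rot: [0.0, 1.0, 0.002, 0.0]
ft_force: [-3.2, 2.4, 6.6]
grip_width: 0.581
grip_force: 52.7
```

Request:
send_rows(
  angular=[
    [0,0,0],
    [0,0,0],
    [0,0,0],
    [0,0,0],
    [0,0,0],
    [0,0,0],
    [0,0,0],
    [0,0,0],
    [0,0,0],
    [0,0,0],
    [0,0,0],
    [0,0,0],
  ],
  linear=[
    [0,0,0],
    [0,0,0],
    [0,0,0],
    [0,0,-20],
    [0,0,-35],
    [0,0,-30],
    [1,-29,0],
    [1,-34,0],
    [1,-34,0],
    [0.5,-34,0],
    [0,0,0],
    [0,0,0],
  ],
  claw=[65,72,72,72,72,84,84,84,84,84,84,84],
)

```text
t: 28.55
eef_pos: [528.5, -263.2, 76.2]
tool_rot: [0.001, 1.0, 0.002, 0.001]
ft_force: [0.4, -0.4, 0.1]
grip_width: 0.985
grip_force: 0.0
```

Request:
send_rows(
  angular=[
    [0,0,0],
    [0,0,0],
    [0,0,0],
    [0,0,0],
    [0,0,0],
    [0,0,0],
    [0,0,0],
    [0,0,0],
    [0,0,0],
    [0,0,0],
    [0,0,0],
    [0,0,0],
  ],
  linear=[
    [0,0,30],
    [0,0,30],
    [0,0,22],
    [0,0,8],
    [0,0,2],
    [0,0,0],
    [0,0,0],
    [0,0,0],
    [0,0,0],
    [0,0,0],
    [0,0,0],
    [0,0,0],
  ],
  claw=[84,84,84,84,84,84,84,60,50,50,50,50],
)

```text
t: 30.05
eef_pos: [528.6, -262.9, -15.6]
tool_rot: [0.0, 1.0, 0.002, 0.001]
ft_force: [-3.6, 0.3, 8.2]
grip_width: 0.762
grip_force: 54.2
```

Request:
send_rows(
  angular=[
    [0,0,0],
    [0,0,0],
    [0,0,0],
    [0,0,0],
    [0,0,0],
    [0,0,0],
    [0,0,0],
    [0,0,0],
    [0,0,0],
    [0,0,0],
    [0,0,0],
    [0,0,0],
  ],
  linear=[
    [0,0,-10],
    [0,0,-25],
    [0,0,-35],
    [0,0,-35],
    [0,0,0],
    [7,-24,0],
    [10,-34,0],
    [10,-34,0],
    [10,-34.5,0],
    [0,0,0],
    [0,0,0],
    [0,0,0],
  ],
  claw=[50,50,50,50,50,50,50,50,50,50,50,50],
)

```text
t: 31.55
eef_pos: [564.0, -136.6, 87.4]
tool_rot: [0.0, 1.0, 0.001, -0.0]
ft_force: [-0.4, 0.2, -2.1]
grip_width: 0.761
grip_force: 55.7
```

```bash
python3 - <<'E'
from h import *
a=snapshot("top");b=snapshot("side");s=read_state();print(s["eef_pos"],s["grip_width"])
cv2.imwrite("pics/t10.png",a);cv2.imwrite("pics/c10.png",np.hstack([crop(a,245,145,325,235,5),crop(b,220,170,320,282,4)[:450]]) if 0 else np.hstack([crop(a,245,150,325,230,5),crop(b,220,200,300,280,5)]))
E
```

```text
[ 564.19091443 -136.67103023   87.70220293] 0.7565861967772239
```

View pics/c10.png

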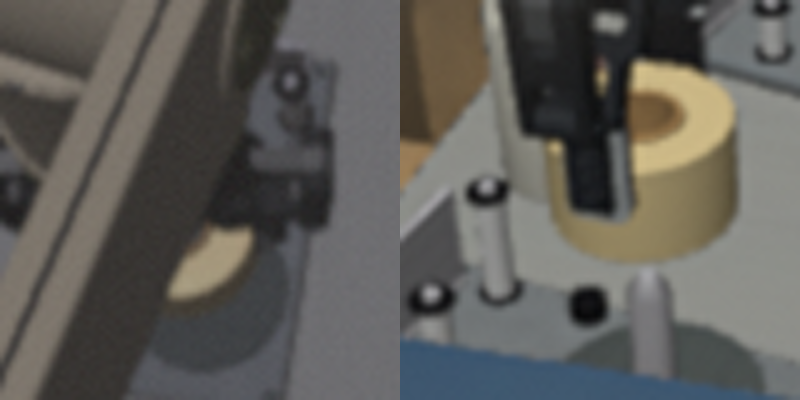

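```bash
python3 - <<'E'
from h import *
S=lambda X:(lambda p:((p[0]+.5-220)*5+400,(p[1]+.5-200)*5))(proj("side",X))
for X in((565,-136.3,74),(565,-136.3,103),(565,-136.3,143),(560,-136.3,103),(565,-141.3,103)):print(X,S(X))
E
```

```text
(565, -136.3, 74) (np.float64(646.9999999999999), np.float64(274.5))
(565, -136.3, 103) (np.float64(641.5), np.float64(209.00000000000006))
(565, -136.3, 143) (np.float64(633.5), np.float64(114.00000000000006))
(560, -136.3, 103) (np.float64(655.0), np.float64(211.50000000000006))
(565, -141.3, 103) (np.float64(646.5), np.float64(200.99999999999994))
```

The tall roll is about 1 mm from the spindle axis by the side view (roll column 645, spindle 651 after perspective). Lowering it.

Request:
send_rows(
  angular=[
    [0,0,0],
    [0,0,0],
    [0,0,0],
    [0,0,0],
    [0,0,0],
  ],
  linear=[
    [1,0,20],
    [0,0,15],
    [0,0,12],
    [0,0,0],
    [0,0,0],
  ],
  claw=[50,50,50,50,50],
)

```text
t: 32.28
eef_pos: [565.7, -135.9, 41.1]
tool_rot: [0.0, 1.0, 0.002, 0.0]
ft_force: [-0.1, 0.4, -0.4]
grip_width: 0.759
grip_force: 55.7
```

Request:
send_rows(
  angular=[
    [0,0,0],
    [0,0,0],
    [0,0,0],
    [0,0,0],
    [0,0,0],
    [0,0,0],
    [0,0,0],
    [0,0,0],
  ],
  linear=[
    [0,0,15],
    [0,0,12],
    [0,0,5],
    [0,0,3],
    [0,0,1],
    [0,0,1],
    [0,0,0],
    [0,0,0],
  ],
  claw=[50,50,50,50,50,50,50,50],
)

```text
t: 33.28
eef_pos: [565.8, -135.9, 4.5]
tool_rot: [0.0, 1.0, 0.002, 0.0]
ft_force: [-2.1, 0.8, 3.5]
grip_width: 0.761
grip_force: 56.2
```

Request:
send_rows(
  angular=[
    [0,0,0],
    [0,0,0],
    [0,0,0],
    [0,0,0],
    [0,0,0],
    [0,0,0],
    [0,0,0],
    [0,0,0],
    [0,0,0],
    [0,0,0],
    [0,0,0],
    [0,0,0],
  ],
  linear=[
    [0,0,0],
    [0,0,0],
    [0,0,0],
    [0,0,-20],
    [0,0,-40],
    [0,0,-35],
    [-24,5,0],
    [-34,8,0],
    [-34,8,0],
    [-34.5,8,0],
    [0,0,0],
    [0,0,0],
  ],
  claw=[78,84,84,84,84,84,70,60,60,60,60,60],
)

```text
t: 34.78
eef_pos: [440.1, -165.5, 100.3]
tool_rot: [0.0, 1.0, 0.001, 0.001]
ft_force: [-0.7, 0.7, 0.2]
grip_width: 0.702
grip_force: 0.0
```

Request:
send_rows(
  angular=[
    [0,0,0],
    [0,0,0],
    [0,0,0],
    [0,0,0],
    [0,0,0],
    [0,0,0],
    [0,0,0],
    [0,0,0],
    [0,0,0],
    [0,0,0],
    [0,0,0],
  ],
  linear=[
    [0,0,30],
    [0,0,30],
    [0,0,20],
    [0,0,5],
    [0,0,0],
    [0,0,0],
    [0,0,0],
    [0,0,0],
    [0,0,0],
    [0,0,0],
    [0,0,0],
  ],
  claw=[60,60,60,60,60,60,40,20,20,20,20],
)

```text
t: 36.15
eef_pos: [439.9, -165.6, 14.9]
tool_rot: [0.0, 1.0, 0.002, 0.001]
ft_force: [0.0, -0.8, 6.6]
grip_width: 0.379
grip_force: 49.4
```

Request:
send_rows(
  angular=[
    [0,0,0],
    [0,0,0],
    [0,0,0],
    [0,0,0],
    [0,0,0],
    [0,0,0],
    [0,0,0],
    [0,0,0],
    [0,0,0],
    [0,0,0],
    [0,0,0],
    [0,0,0],
  ],
  linear=[
    [0,0,-10],
    [0,0,-25],
    [0,0,-35],
    [0,0,-30],
    [0,0,0],
    [24,-5.4,0],
    [34,-8,0],
    [34,-8,0],
    [33.5,-8,0],
    [0,0,0],
    [0,0,0],
    [0,0,0],
  ],
  claw=[20,20,20,20,20,20,20,20,20,20,20,20],
)

```text
t: 37.65
eef_pos: [563.4, -135.6, 113.4]
tool_rot: [-0.0, 1.0, 0.001, -0.001]
ft_force: [0.7, 0.2, -1.0]
grip_width: 0.376
grip_force: 49.9
```

```bash
python3 - <<'E'
from h import *
a=snapshot("top");b=snapshot("side");s=read_state();print(s["eef_pos"],s["grip_width"])
cv2.imwrite("pics/c11.png",np.hstack([crop(a,245,150,325,230,5),crop(b,220,200,300,280,5)]))
S=lambda X:(lambda p:((p[0]+.5-220)*5+400,(p[1]+.5-200)*5))(proj("side",X))
for X in((565,-136.3,74),(565,-136.3,100)):print(X,S(X))
E
```

```text
[ 563.82735009 -135.66833665  113.8746755 ] 0.37748729024386235
(565, -136.3, 74) (np.float64(646.9999999999999), np.float64(274.5))
(565, -136.3, 100) (np.float64(641.9999999999999), np.float64(215.99999999999994))
```

View pics/c11.png

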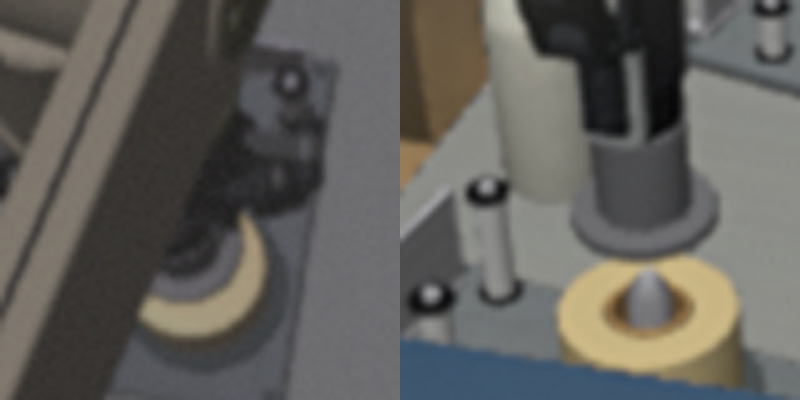

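The roll is centred on the spindle (bore centre at 650,308). The cap flange centre at 645 matches the expected 646 at that height. Lowering the cap.

Request:
send_rows(
  angular=[
    [0,0,0],
    [0,0,0],
    [0,0,0],
    [0,0,0],
    [0,0,0],
    [0,0,0],
    [0,0,0],
    [0,0,0],
  ],
  linear=[
    [0.5,0,12],
    [0,0,10],
    [0,0,8],
    [0,0,5],
    [0,0,3],
    [0,0,1],
    [0,0,0],
    [0,0,0],
  ],
  claw=[20,20,20,20,20,20,20,20],
)

```text
t: 38.75
eef_pos: [565.2, -135.5, 75.2]
tool_rot: [0.0, 1.0, 0.002, 0.0]
ft_force: [-0.3, -0.3, -0.9]
grip_width: 0.379
grip_force: 49.9
```

Request:
send_rows(
  angular=[
    [0,0,0],
    [0,0,0],
    [0,0,0],
    [0,0,0],
  ],
  linear=[
    [0,0,0.7],
    [0,0,0.7],
    [0,0,0],
    [0,0,0],
  ],
  claw=[20,20,20,20],
)

```text
t: 39.25
eef_pos: [565.7, -135.5, 74.8]
tool_rot: [0.0, 1.0, 0.002, 0.001]
ft_force: [-1.6, 0.6, 6.9]
grip_width: 0.373
grip_force: 50.7
```

Request:
send_rows(
  angular=[
    [0,0,0],
    [0,0,0],
    [0,0,0],
    [0,0,0],
    [0,0,0],
    [0,0,0],
    [0,0,0],
    [0,0,0],
    [0,0,0],
    [0,0,0],
    [0,0,0],
    [0,0,0],
  ],
  linear=[
    [0,0,0],
    [0,0,0],
    [0,0,0],
    [0,0,-20],
    [0,0,-35],
    [-25,-6,0],
    [-35,-7,0],
    [-35,-7,0],
    [-35,-7,0],
    [-35,-7,0],
    [0,0,0],
    [0,0,0],
  ],
  claw=[55,55,55,55,55,55,55,55,55,55,55,55],
)

```text
t: 40.75
eef_pos: [401.0, -102.3, 130.0]
tool_rot: [0.001, 1.0, 0.002, 0.001]
ft_force: [-0.7, -0.7, 0.1]
grip_width: 0.644
grip_force: 0.0
```

Request:
send_rows(
  angular=[
    [0,0,0],
    [0,0,0],
    [0,0,0],
    [0,0,0],
    [0,0,0],
    [0,0,0],
    [0,0,0],
    [0,0,0],
    [0,0,0],
    [0,0,0],
    [0,0,0],
  ],
  linear=[
    [0,0,35],
    [0,0,35],
    [0,0,25],
    [0,0,10],
    [0,0,0],
    [0,0,0],
    [0,0,0],
    [0,0,0],
    [0,0,0],
    [0,0,0],
    [0,0,0],
  ],
  claw=[55,55,55,55,55,55,30,12,12,12,12],
)

```text
t: 42.12
eef_pos: [400.8, -102.1, 24.6]
tool_rot: [0.0, 1.0, 0.002, 0.001]
ft_force: [-0.9, 1.8, 6.1]
grip_width: 0.244
grip_force: 48.7
```

Request:
send_rows(
  angular=[
    [0,0,0],
    [0,0,0],
    [0,0,0],
    [0,0,0],
    [0,0,0],
    [0,0,0],
    [0,0,0],
    [0,0,0],
    [0,0,0],
    [0,0,0],
    [0,0,0],
    [0,0,0],
  ],
  linear=[
    [0,0,-10],
    [0,0,-25],
    [0,0,-35],
    [0,0,-30],
    [14,32,0],
    [20,46,0],
    [20,46,0],
    [20,46,0],
    [20,46,0],
    [18,43,0],
    [13.5,32.5,0],
    [0,0,0],
  ],
  claw=[12,12,12,12,12,12,12,12,12,12,12,12],
)

```text
t: 43.62
eef_pos: [526.2, -395.1, 123.0]
tool_rot: [-0.0, 1.0, 0.001, -0.0]
ft_force: [-0.8, 0.1, -1.1]
grip_width: 0.243
grip_force: 49.2
```

Request:
send_rows(
  angular=[
    [0,0,0],
    [0,0,0],
    [0,0,0],
  ],
  linear=[
    [0,0,0],
    [0,0,0],
    [0,0,0],
  ],
  claw=[12,12,12],
)

```text
t: 44.0
eef_pos: [526.4, -392.3, 123.9]
tool_rot: [0.0, 1.0, 0.002, 0.0]
ft_force: [-0.1, 0.0, -1.3]
grip_width: 0.248
grip_force: 49.2
```

```bash
python3 - <<'E'
from h import *
a=snapshot("top");b=snapshot("side");s=read_state();print(s["eef_pos"],s["grip_width"])
cv2.imwrite("pics/c12.png",np.hstack([crop(a,360,165,440,245,5),crop(b,290,140,370,220,5)]))
S=lambda X:(lambda p:((p[0]+.5-290)*5+400,(p[1]+.5-140)*5))(proj("side",X))
for X in((524.8,-393.7,74),(524.8,-393.7,100)):print(X,S(X))
E
```

```text
[ 526.41445086 -392.56000409  123.88199309] 0.2457931448525111
(524.8, -393.7, 74) (np.float64(594.4999999999999), np.float64(242.5))
(524.8, -393.7, 100) (np.float64(595.0), np.float64(190.0))
```

View pics/c12.png

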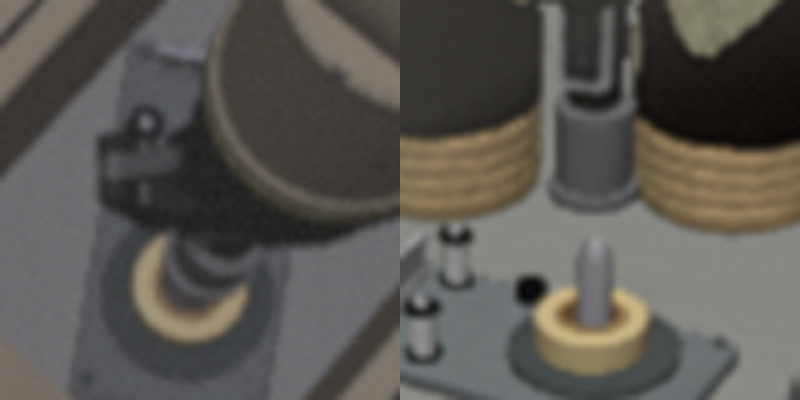

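The short roll sits round the spindle. The cap flange centre at column 594 matches the expected 595. Lowering.

Request:
send_rows(
  angular=[
    [0,0,0],
    [0,0,0],
    [0,0,0],
    [0,0,0],
    [0,0,0],
    [0,0,0],
    [0,0,0],
    [0,0,0],
    [0,0,0],
  ],
  linear=[
    [0,0,15],
    [0,0,12],
    [0,0,12],
    [0,0,10],
    [0,0,7],
    [0,0,3],
    [0,0,1],
    [0,0,0],
    [0,0,0],
  ],
  claw=[12,12,12,12,12,12,12,12,12],
)

```text
t: 45.22
eef_pos: [526.6, -393.2, 64.0]
tool_rot: [0.0, 1.0, 0.002, 0.0]
ft_force: [0.4, -0.8, -1.3]
grip_width: 0.246
grip_force: 49.2
```

Request:
send_rows(
  angular=[
    [0,0,0],
    [0,0,0],
    [0,0,0],
    [0,0,0],
  ],
  linear=[
    [0,0,0.7],
    [0,0,0.7],
    [0,0,0],
    [0,0,0],
  ],
  claw=[12,12,12,12],
)

```text
t: 45.72
eef_pos: [526.6, -393.2, 62.6]
tool_rot: [0.0, 1.0, 0.002, 0.0]
ft_force: [0.0, 1.9, 3.5]
grip_width: 0.248
grip_force: 49.6
```

Contact at 62.6, as predicted (24.6 + 38). Release, lift, retreat.

Request:
send_rows(
  angular=[
    [0,0,0],
    [0,0,0],
    [0,0,0],
    [0,0,0],
    [0,0,0],
    [0,0,0],
    [0,0,0],
    [0,0,0],
    [0,0,0],
    [0,0,0],
    [0,0,0],
    [0,0,0],
  ],
  linear=[
    [0,0,0],
    [0,0,0],
    [0,0,0],
    [0,0,-20],
    [0,0,-40],
    [0,0,-50],
    [0,0,-50],
    [-40,-20,0],
    [-45,-20,0],
    [-45,-20,0],
    [0,0,0],
    [0,0,0],
  ],
  claw=[45,45,45,45,45,45,45,45,45,45,45,45],
)

```text
t: 47.22
eef_pos: [396.8, -334.0, 223.9]
tool_rot: [0.001, 1.0, 0.002, 0.001]
ft_force: [0.7, -0.1, -0.9]
grip_width: 0.526
grip_force: 0.0
```

```bash
python3 - <<'E'
from h import *
a=snapshot("top");b=snapshot("side")
cv2.imwrite("pics/c13.png",np.hstack([cv2.resize(a[145:255,255:435],(400,244)),cv2.resize(b[130:290,200:440],(400,267))[:244]]))
E
```

```text
(no output)
```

View pics/c13.png

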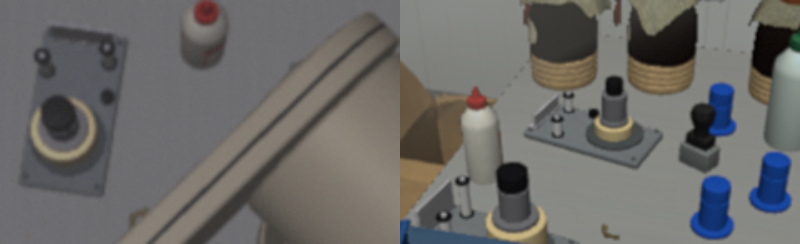

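Both stacks are upright and seated: the tall roll with the large cap at top crop (62,125), the short roll with the small cap at side crop (613,115). The bystanders have not moved.

```bash
python3 -c "
from workcell import *
print(finish_job())"
```

```text
the job is handed in; nothing more can be done
None
```

The two rolls are swapped and each has its own cap back on; I handed the job in at about 47 s, with no bystander visibly moved, but the hand-in did not return a verdict.

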